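# Set out the silversmith's bench for the next bangle

## Robot

A 6-joint arm with a two-finger parallel gripper is mounted at the origin on the work surface. World frame = base frame: x ahead of the robot, y to its left, z up, the work surface at z = 0. Lengths are in m, angles in rad, forces in N, time in s.
With the tool pointing down it reaches from about 0.425 to 0.95 m from the base axis. Payload 14.7 kg.
Tool frame: the origin (TCP) lies at the very end of the fingers, on their centre line; the grasp point (between the pads) lies 19 mm behind it; z points along the fingers, y is the line along which they close (so a half turn about z gives the same grasp; the last joint's range is limited). The gripper opens to 85 mm and grips with 20 to 120 N. Pads are 22 mm wide; open, the fingers measure 114 mm over their backs; the gripper's body (76 mm by 85 mm) begins 54 mm behind the grasp point. The pads swing forward as they close: fully open they stand 13 mm farther back than shut.
Start: joints at [1.093, 0.48, 1.596, -0, 1.065, -0.047], TCP at [0.271, 0.591, 0.231] pointing down, gripper open.
Joint ranges: [-2.75, 2.75], [-0.82, 2.05], [0.23, 2.67], [-1.56, 4.7], [0.09, 2.69], [-2.92, 2.92]. Speed limits (rad/s): [1.89, 1.89, 2.39, 3.01, 3.01, 3.01].

## Interface

Orientations are given as a unit quaternion [x, y, z, w].
In Python, from rig import monitor, viewer, finish_job gives the robot as it stands.
- The arm moves only by the tool drive_tool, never from a script. Its argument "motion" is a list of rows, each an object with "jaw": the opening, from 0 (shut) to 1 (fully open); "xyz": the shift along the world's x, y, z in m, a list of three; "rot": the turn, a rotation vector about the world's x, y, z in rad, a list of three. In form: [{"jaw": jaw, "xyz": [x, y, z], "rot": [rx, ry, rz]}, ...]. A call has 1 to 8 rows; each row shifts and turns the commanded pose from where the row before left it; what a row does not reach is not made up. A row lasts 1/12 s, in which the tool goes at most 41.7 mm and 7.16 degrees, less where a joint would pass 70% of its speed; a pose out of reach is approached as far as the arm can. A call with a gripper value outside its range is refused whole. The fingers move at their own pace and stop on an object; "newtons" is the grip in N (left out, the last holds). Time passes only in rows, so rows that do not move let the fingers close. It gives the time, the measured TCP pose, the force, the opening and the grip force at its end, in the units of the state.
- monitor.state(): the state, without advancing time (a new reading comes with each control period).
- viewer.read_camera(name): name is "scene" or "top"; returns a dict with "image" (420x560x3 uint8, blue, green, red), "fx", "fy", "cx", "cy" (pixels), "k1" (the pictures are not rectified: a ray, as slopes to the right and down, at radius r is drawn at 1 + k1 r^2 times it, then the intrinsics apply), "rvec" (rotation vector, rad) and "tvec" (3), from world to camera coordinates, as OpenCV has them. Camera axes: x right, y down, z forward; pixel columns grow to the right and rows downward; lengths in m; the calibration is good to about 2 mm. A picture is of the moment at which its call begins. There is no depth.
- finish_job(): hands the job in; it is judged then, once.
The state is a dict: "t": time; "joint_pos": joint angles; "joint_vel": joint speeds; "effort": joint torques, N m; "eef_pos": TCP position; "tcp_rot": TCP orientation; "contact_force": force on the tool from outside, world axes, zero at the start; "torque": the same for the moment, N m; "gripper_width": finger opening in m; "finger_force": force on a finger pad.
Only numpy, scipy, OpenCV 4.12 (cv2) and the standard library are available. Lean on these libraries where they do the work, as an engineer would, in place of code of your own. Each camera call takes 0.05 s, during which the arm holds its last target. There are 200 camera calls.

## Task

Set out the bench for the next bangle: lay the silver bangle flat in the middle of the top of the square steel bench block, stand the round tin behind the block (the side away from the robot), centred on that edge and a finger's width (about 20 mm) from it, and stand the steel stake upright midway between the block and the wooden mandrel. Press the steel T-gauge fully home in its matching cutout in the foam insert. Any order will do; let go of everything, and leave the hammer and the jar where they are.

Things in the scene. Friction and masses are not known exactly. Their poses are not given: they have to be found in the camera images.
- bangle: Loose plain silver bangle lying flat: ring of 64 mm outside and 58 mm inside diameter, 12 mm high, 50 g. Origin at the centre of its underside, z up.
- gauge: Loose bright steel T-gauge lying flat, black plastic grip on top, about 150 g. Plate 12 mm thick: head bar 56 mm in y, x -20 to -4 mm; stem 16 mm wide in y, x -4 to +36 mm (stem points +x). Grip: rib 30 mm in x, 12 mm in y, centred on the origin, 12 to 30 mm above the underside; pinch it across y. Origin on the underside below the grip's centre, near the centre of mass.
- stake: Loose steel doming stake, upright: 60 mm high, foot 32 mm diameter and 8 mm high, plain shaft 22 mm diameter from 12 to 50 mm height, domed top, about 180 g. Origin at the centre of the foot's underside, z up.
- tin: Loose round metal tin with a paper disc on its lid: 44 mm diameter, 28 mm high, about 90 g. Origin at the centre of its underside, z up.
- block: Fixed square dark steel bench block, 80 x 80 mm, 25 mm high, top flat. Origin at the centre of its underside; its +x face is the far side from the robot (behind), +y its left as seen by the robot; it may stand turned by up to 0.2 rad.
- mandrel: Fixed upright tapered wooden bangle mandrel, 150 mm high, 64 mm diameter at the foot and 46 mm at the top, standing about 200 mm to the left or to the right of the block (centre to centre). Origin at the centre of its foot.
- foam: Fixed black foam insert 22 mm high, x -42 to +58, y -50 to +50 mm, about 200 mm from the block, on its other side from the mandrel. T cutout with yellow floor: gauge outline plus 3 mm all round, 12 mm deep, floor 10 mm above the bench, stem to +x. Origin on the bench; the gauge, home, has its origin 10 mm above it, axes along the foam's, plate flush with the foam top, only the grip proud.
- hammer: Bystander: loose hammer about 240 mm long lying to the right of the work, head away from the robot. Leave it alone. Origin on the bench under it.
- jar: Bystander: loose amber glass jar with a steel cap, 60 mm diameter, 90 mm high, to the left of the work. Leave it alone. Origin at the centre of its underside.
Not all that is in view belongs to the job. What is shaped like the block but blue or red is not meant.

How it is judged:
By the outcome, as a careful person would: the job done as asked, in the order asked, and still so for the second after the job is handed in, with the robot touching nothing.
It also fails if it takes over 112 s, if anything falls off the work surface, if the arm or the gripper's body presses on something with over 40 N, if the wrist force passes 120 N, or if a joint passes its speed limit or range.

## Working session

There is one attempt and no reset: what is moved stays moved. The work goes in short steps, Python scripts to look and compute and a tool call to move; the robot and the scene stay as the last step left them, time stands still between calls to the robot, and variables do not carry over. Pictures are saved under pics/ and viewed, at most 14 in all, crops included, and the job is handed in when it is done.

Besides the shell and the picture viewer there is one more tool, called after ">>>" by a JSON object that holds its "fn" and its "kwargs", one argument or row to a line. drive_tool: Moves the arm, as the interface text tells. Its arguments: {"type":"object","properties":{"motion":{"type":"array","items":{"type":"object","properties":{"jaw":{"type":"number"},"xyz":{"type":"array","items":{"type":"number"}},"rot":{"type":"array","items":{"type":"number"}}}}},"newtons":{"type":"number"}},"required":["motion"]}

```bash
mkdir -p pics; ls; cat > h.py <<'E'
import numpy as np, cv2
from rig import monitor, viewer, finish_job
def cam(n,save=None):
    c=viewer.read_camera(n)
    if save: cv2.imwrite('pics/'+save,c['image'])
    return c
def parts(c):
    K=np.array([[c['fx'],0,c['cx']],[0,c['fy'],c['cy']],[0,0,1]],float)
    return K,np.array([c['k1'],0,0,0,0],float),np.array(c['rvec'],float),np.array(c['tvec'],float)
def proj(c,P):
    K,D,r,t=parts(c); return cv2.projectPoints(np.array(P,float).reshape(-1,1,3),r,t,K,D)[0][:,0]
def back(c,uv,z):
    # drawn = ideal*(1+k1 r^2); same model as OpenCV
    K,D,r,t=parts(c); uv=np.array(uv,float).reshape(-1,1,2)
    n=cv2.undistortPoints(uv,K,D,criteria=None)[:,0] if False else cv2.undistortPointsIter(uv,K,D,None,None,(3,100,1e-10))[:,0]
    R=cv2.Rodrigues(r)[0]; C=-R.T@t; d=np.c_[n,np.ones(len(n))]@R
    return C+d*((z-C[2])/d[:,2])[:,None]
E
python3 - <<'E'
from h import *
for n in('scene','top'):
    c=cam(n,n+'0.png'); K,D,r,t=parts(c); print(n,c['fx'],c['k1'],(-cv2.Rodrigues(r)[0].T@t).round(3))
print(monitor.state())
E
```

```text
pics
scene 429.7704926762424 -0.026567335556508972 [ 1.486 -0.033  0.767]
top 488.0981222071377 0.04668734203014223 [0.522 0.01  1.311]
{'t': 0.1, 'joint_pos': array([ 1.09341280e+00,  4.80761249e-01,  1.59677436e+00, -6.57190641e-06,
        1.06511595e+00, -4.66276478e-02]), 'joint_vel': array([ 1.05956884e-03, -1.57181174e-03,  9.94123644e-04,  3.73964400e-04,
        6.21233914e-05, -5.65221288e-04]), 'effort': array([ 5.84135978e-04, -9.52252650e+01, -4.31039250e+01, -5.26201256e-04,
        5.40243738e-03,  8.95352400e-06]), 'eef_pos': array([0.27124961, 0.59030969, 0.23075529]), 'tcp_rot': array([ 2.13715062e-01,  9.76895896e-01, -5.12128904e-04, -1.34362314e-04]), 'contact_force': array([-0.03078207,  0.45179745,  0.47537642]), 'torque': array([ 0.00329458, -0.02491804,  0.0190251 ]), 'finger_force': 0.0, 'gripper_width': 0.08525891769774628}
```

View pics/scene0.png

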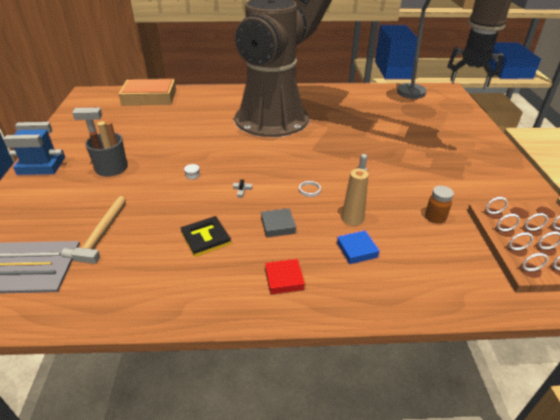

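View pics/top0.png

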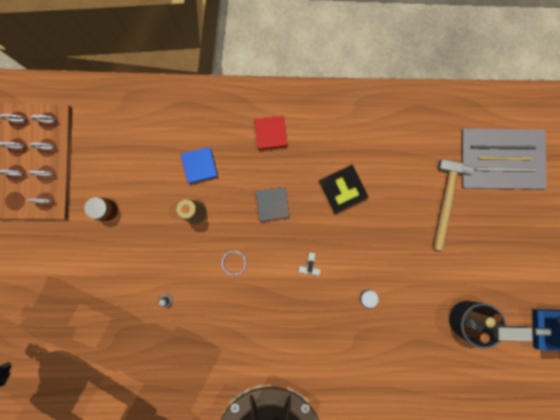

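Both pictures show the same bench. In the top view:
- **Bangle:** (233,263). The rings on the rack at (20,160) could be mistaken for it.
- **Block:** dark at (272,204). The red (271,132) and blue (199,165) ones are decoys.
- **Tin:** (370,299). The jar at (97,209) and pot at (480,324) are not it.
- **Stake:** (165,301).
- **Gauge:** (310,266). The tools on the tray are not it.
- **Foam:** (343,189).
- **Mandrel:** (187,209).

I'll check these in one close crop.

```bash
python3 - <<'E'
from h import *
im=cv2.imread('pics/top0.png')[125:325,140:400]
cv2.imwrite('pics/crop0.png',cv2.resize(im,None,fx=3,fy=3,interpolation=cv2.INTER_CUBIC))
c=cam('top')
for n,uv,z in [('bangle',(233,263),.012),('block',(272,204),.025),('foam',(343,189),.022),('tin',(370,299),.028),('stake',(165.5,300.5),.055),('mandrel',(186.5,209),.15),('gauge',(310,266),.03),('jar',(97,209),.09)]:
    print(n,back(c,uv,z).round(3), proj(c,back(c,uv,z)).round(1))
E
```

```text
bangle [[0.462 0.103 0.012]] [[233. 263.]]
block [[0.619 0.003 0.025]] [[272. 204.]]
foam [[ 0.662 -0.186  0.022]] [[343. 189.]]
tin [[ 0.374 -0.256  0.028]] [[370. 299.]]
stake [[0.368 0.268 0.055]] [[165.5 300.5]]
mandrel [[0.595 0.206 0.15 ]] [[186.5 209. ]]
gauge [[ 0.458 -0.099  0.03 ]] [[310. 266.]]
jar [[0.595 0.435 0.09 ]] [[ 97. 209.]]
```

View pics/crop0.png

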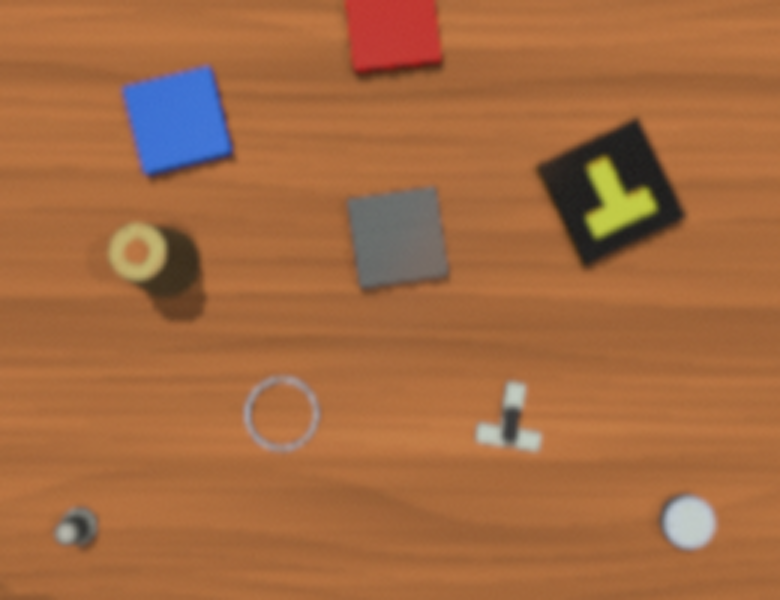

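Crop confirms the choices: grey block at its centre (398,238), foam with yellow T (610,195), bangle (282,414), gauge (511,425) with its stem up, tin (689,522), stake (75,527). I'll fit silhouettes for precise poses.

```bash
cat > fit.py <<'E'
from h import *
from scipy.optimize import minimize
S=4
def mask(c,box,f):
    im=cv2.resize(c['image'],None,fx=S,fy=S,interpolation=cv2.INTER_CUBIC)
    m=np.zeros(im.shape[:2],np.uint8); a=np.array(box)*S
    sub=im[a[1]:a[3],a[0]:a[2]]; hsv=cv2.cvtColor(sub,cv2.COLOR_BGR2HSV)
    m[a[1]:a[3],a[0]:a[2]]=f(hsv[...,0].astype(int),hsv[...,1].astype(int),hsv[...,2].astype(int))
    n,l,st,_=cv2.connectedComponentsWithStats(m); return (l==1+np.argmax(st[1:,4])).astype(np.uint8)
def cyl(*rz): 
    a=np.linspace(0,2*np.pi,40,endpoint=False)
    return [np.vstack([np.c_[r*np.cos(a),r*np.sin(a),0*a+z] for r,z in rz])]
def box(x0,x1,y0,y1,z0,z1): return np.array([[x,y,z] for x in(x0,x1) for y in(y0,y1) for z in(z0,z1)])
def place(p,P):
    c,s=np.cos(p[2]),np.sin(p[2]); return P@np.array([[c,s,0],[-s,c,0],[0,0,1]])+[p[0],p[1],0]
def render(c,p,parts_,shape):
    m=np.zeros(shape,np.uint8)
    for P in parts_:
        uv=(proj(c,place(p,P))+.5)*S-.5
        cv2.fillConvexPoly(m,np.round(cv2.convexHull(uv.astype(np.float32))*16).astype(np.int32),1,shift=4)
    return m
def fit(c,m,parts_,p0,rot=True):
    k=3 if rot else 2
    def cost(q):
        r=render(c,list(q)+[0]*(3-k),parts_,m.shape); return 1-(r&m).sum()/max(1,(r|m).sum())
    best=None
    for s in (.01,.004):
        x=np.array(p0[:k],float) if best is None else best.x
        sim=np.vstack([x]+[x+np.eye(3)[i,:k]*(s if i<2 else 15*s) for i in range(k)])
        best=minimize(cost,x,method='Nelder-Mead',options=dict(initial_simplex=sim,xatol=1e-4,fatol=1e-4))
    return best.x,1-best.fun
T=[box(-.020,-.004,-.028,.028,0,.012),box(-.004,.036,-.008,.008,0,.012),box(-.015,.015,-.006,.006,.012,.030)]
FM=[box(-.042,.058,-.05,.05,0,.022)]
BL=[box(-.04,.04,-.04,.04,0,.025)]
TIN=cyl((.022,0),(.022,.028))
BAN=cyl((.032,0),(.032,.012))
STK=cyl((.016,0),(.016,.008))+cyl((.011,0),(.011,.050),(.006,.058))
MAN=cyl((.032,0),(.023,.15))
notwood=lambda h,s,v:((s<110)|(v<60))
E
python3 - <<'E'
from fit import *
c=cam('top'); im=c['image'].copy(); ov=cv2.resize(im,None,fx=S,fy=S,interpolation=cv2.INTER_CUBIC)
for n,b,f,P,p0,rot in [
 ('block',(245,180,300,230),notwood,BL,(.619,.003,.1),1),
 ('foam',(310,155,380,222),lambda h,s,v:(v<60)|((h>22)&(h<40)&(s>100)),FM,(.655,-.186,.4),1),
 ('gauge',(290,245,330,285),notwood,T,(.458,-.099,-.1),1),
 ('tin',(350,280,390,320),lambda h,s,v:s<110,TIN,(.374,-.256),0),
 ('stake',(150,285,180,315),notwood,STK,(.36,.27),0),
 ('bangle',(215,245,252,282),lambda h,s,v:s<130,BAN,(.462,.103),0)]:
    m=mask(c,b,f)
    if n=='bangle': 
        k=cv2.findContours(m,0,1)[0]; cv2.drawContours(m,k,-1,1,-1)
    x,q=fit(c,m,P,p0,rot); print(n,x.round(4),'iou',round(q,3))
    r=render(c,list(x)+[0]*(3-len(x)),P,m.shape)
    cv2.drawContours(ov,cv2.findContours(r,0,1)[0],-1,(0,255,0),1)
    cv2.drawContours(ov,cv2.findContours(m,0,1)[0],-1,(255,0,255),1)
ov2=ov[150*S:320*S,150*S:395*S]
cv2.imwrite('pics/ov.png',cv2.resize(ov2,(790,548),interpolation=cv2.INTER_AREA))
E
```

```text
block [0.6203 0.0025 0.158 ] iou 0.987
foam [ 0.6571 -0.1908  0.5106] iou 0.867
gauge [ 0.457  -0.0996 -0.1219] iou 0.858
tin [ 0.3744 -0.257 ] iou 0.921
stake [0.3632 0.2782] iou 0.955
bangle [0.4632 0.1046] iou 0.868
```

View pics/ov.png

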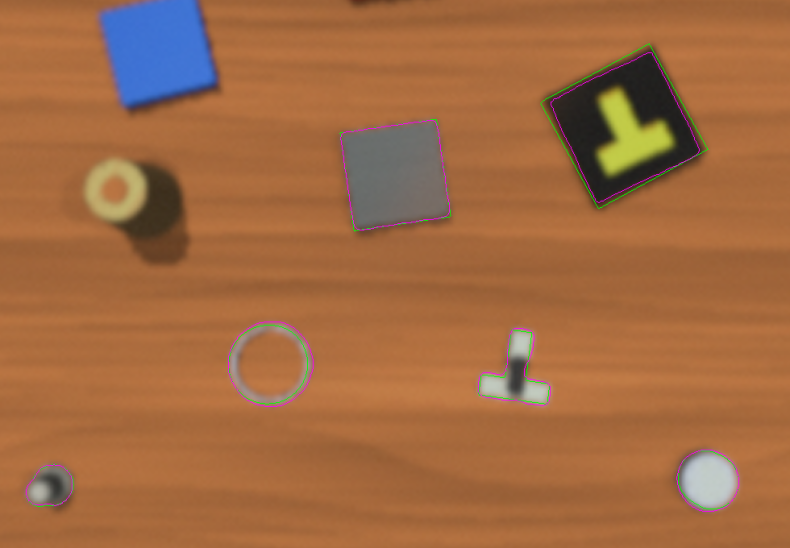

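Poses fit well: block–foam is 0.197 m, block–mandrel is about 0.205 m, and all reaches are ≥ 0.45 m. First the stake.

>>> {"fn": "drive_tool", "kwargs": {
  "motion": [
    {"jaw":1,"xyz":[0.0092,-0.0312,-0.012],"rot":[0,0,-0.06]},
    {"jaw":1,"xyz":[0.0092,-0.0312,-0.012],"rot":[0,0,-0.06]},
    {"jaw":1,"xyz":[0.0092,-0.0312,-0.012],"rot":[0,0,-0.06]},
    {"jaw":1,"xyz":[0.0092,-0.0312,-0.012],"rot":[0,0,-0.06]},
    {"jaw":1,"xyz":[0.0092,-0.0312,-0.012],"rot":[0,0,-0.06]},
    {"jaw":1,"xyz":[0.0092,-0.0312,-0.012],"rot":[0,0,-0.06]},
    {"jaw":1,"xyz":[0.0092,-0.0312,-0.012],"rot":[0,0,-0.06]},
    {"jaw":1,"xyz":[0.0092,-0.0312,-0.012],"rot":[0,0,-0.06]}
  ],
  "newtons": 30
}}

```text
t: 0.87
eef_pos: [0.3451, 0.3396, 0.1349]
tcp_rot: [0.441, 0.898, 0.0, 0.0]
contact_force: [1.1, -0.4, 0.0]
gripper_width: 0.0854
finger_force: 0.0
```

>>> {"fn": "drive_tool", "kwargs": {
  "motion": [
    {"jaw":1,"xyz":[0.0092,-0.0312,0]},
    {"jaw":1,"xyz":[0.0092,-0.0312,0]},
    {"jaw":1,"xyz":[0,0,0]},
    {"jaw":1,"xyz":[0,0,0]},
    {"jaw":1,"xyz":[0,0,0]}
  ]
}}

```text
validation failed for argument at $.mo...
```

>>> {"fn": "drive_tool", "kwargs": {
  "motion": [
    {"jaw":1,"xyz":[0.0092,-0.0312,0],"rot":[0,0,0]},
    {"jaw":1,"xyz":[0.0092,-0.0312,0],"rot":[0,0,0]},
    {"jaw":1,"xyz":[0,0,-0.02],"rot":[0,0,0]},
    {"jaw":1,"xyz":[0,0,-0.02],"rot":[0,0,0]},
    {"jaw":1,"xyz":[0,0,0],"rot":[0,0,0]},
    {"jaw":1,"xyz":[0,0,0],"rot":[0,0,0]}
  ]
}}

```text
t: 1.37
eef_pos: [0.3629, 0.2782, 0.0949]
tcp_rot: [0.44, 0.898, -0.001, -0.001]
contact_force: [0.7, -0.8, 0.6]
gripper_width: 0.0858
finger_force: 0.0
```

```bash
python3 - <<'E'
from h import *
c=cam('scene','s1.png'); t=cam('top')
a=cv2.resize(c['image'][60:220,380:560],None,fx=2.2,fy=2.2); b=cv2.resize(t['image'][250:350,110:222],None,fx=3.5,fy=3.5,interpolation=cv2.INTER_CUBIC)
o=np.zeros((352,800,3),np.uint8); o[:352,:396]=a; o[:350,400:792]=b
cv2.imwrite('pics/g1.png',o); s=monitor.state(); print(s['eef_pos'],s['tcp_rot'])
print(proj(c,s['eef_pos']),proj(t,s['eef_pos']),proj(c,[.3632,.2782,.03]))
E
```

```text
[0.36359306 0.27908403 0.09594573] [4.39575951e-01 8.98205403e-01 1.73098045e-04 8.88885252e-05]
[[365.60847199 144.31064053]] [[157.49809701 304.4120364 ]] [[362.53563903 162.54150095]]
```

View pics/g1.png

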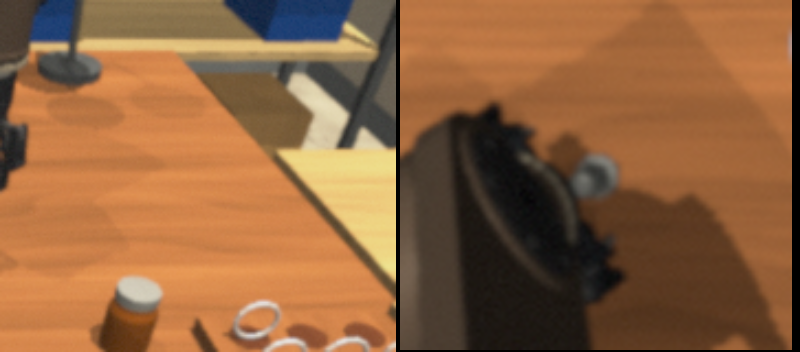

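The view shows the gripper over the stake (crop 595,177), with the fingers straddling it along the radial line. Descend and grip.

>>> {"fn": "drive_tool", "kwargs": {
  "motion": [
    {"jaw":1,"xyz":[0,0,-0.02],"rot":[0,0,0]},
    {"jaw":1,"xyz":[0,0,-0.02],"rot":[0,0,0]},
    {"jaw":1,"xyz":[0,0,-0.02],"rot":[0,0,0]},
    {"jaw":1,"xyz":[0,0,-0.018],"rot":[0,0,0]},
    {"jaw":0.7,"xyz":[0,0,0],"rot":[0,0,0]},
    {"jaw":0.4,"xyz":[0,0,0],"rot":[0,0,0]},
    {"jaw":0,"xyz":[0,0,0],"rot":[0,0,0]},
    {"jaw":0,"xyz":[0,0,0],"rot":[0,0,0]}
  ]
}}

```text
t: 2.13
eef_pos: [0.3641, 0.2792, 0.0186]
tcp_rot: [0.44, 0.898, 0.001, 0.0]
contact_force: [-0.2, 0.3, 0.3]
gripper_width: 0.0392
finger_force: 0.0
```

>>> {"fn": "drive_tool", "kwargs": {
  "motion": [
    {"jaw":0,"xyz":[0,0,0],"rot":[0,0,0]},
    {"jaw":0,"xyz":[0,0,0],"rot":[0,0,0]},
    {"jaw":0,"xyz":[0,0,0],"rot":[0,0,0]},
    {"jaw":0,"xyz":[0,0,0],"rot":[0,0,0]}
  ]
}}

```text
t: 2.47
eef_pos: [0.3639, 0.279, 0.0184]
tcp_rot: [0.44, 0.898, 0.001, 0.0]
contact_force: [-1.1, 0.1, 13.7]
gripper_width: 0.0211
finger_force: 28.9
```

>>> {"fn": "drive_tool", "kwargs": {
  "motion": [
    {"jaw":0,"xyz":[0,0,0.01],"rot":[0,0,0]},
    {"jaw":0,"xyz":[0,0,0.02],"rot":[0,0,0]},
    {"jaw":0,"xyz":[0,0,0.02],"rot":[0,0,0]},
    {"jaw":0,"xyz":[0.0232,-0.03,0],"rot":[0,0,-0.05]},
    {"jaw":0,"xyz":[0.0232,-0.03,0],"rot":[0,0,-0.05]},
    {"jaw":0,"xyz":[0.0232,-0.03,0],"rot":[0,0,-0.05]},
    {"jaw":0,"xyz":[0.0232,-0.03,0],"rot":[0,0,-0.05]},
    {"jaw":0,"xyz":[0.0232,-0.03,0],"rot":[0,0,-0.05]}
  ]
}}

```text
t: 3.13
eef_pos: [0.4804, 0.127, 0.0684]
tcp_rot: [0.549, 0.836, 0.0, 0.0]
contact_force: [0.6, 1.5, -1.8]
gripper_width: 0.0207
finger_force: 29.9
```

>>> {"fn": "drive_tool", "kwargs": {
  "motion": [
    {"jaw":0,"xyz":[0.0256,-0.0044,0],"rot":[0,0,-0.05]},
    {"jaw":0,"xyz":[0.0256,-0.0044,0],"rot":[0,0,-0.05]},
    {"jaw":0,"xyz":[0.0256,-0.0044,0],"rot":[0,0,-0.05]},
    {"jaw":0,"xyz":[0.0256,-0.0044,0],"rot":[0,0,-0.05]},
    {"jaw":0,"xyz":[0.0256,-0.0044,0],"rot":[0,0,-0.05]},
    {"jaw":0,"xyz":[0,0,0],"rot":[0,0,0]},
    {"jaw":0,"xyz":[0,0,0],"rot":[0,0,0]},
    {"jaw":0,"xyz":[0,0,0],"rot":[0,0,0]}
  ]
}}

```text
t: 3.8
eef_pos: [0.6066, 0.1065, 0.0677]
tcp_rot: [0.648, 0.761, -0.0, -0.0]
contact_force: [-0.9, 0.5, -1.2]
gripper_width: 0.0209
finger_force: 30.0
```

```bash
python3 - <<'E'
from h import *
c=cam('scene'); t=cam('top')
print(monitor.state()['eef_pos'],back(t,(185.3,208.7),.15))
for p in ([.5955,.2085,0],[.5955,.2085,.15]): print(proj(c,p))
cv2.imwrite('pics/g2.png',cv2.resize(c['image'][120:270,230:430],None,fx=4,fy=4,interpolation=cv2.INTER_CUBIC))
E
```

```text
[0.60631966 0.10679302 0.06761312] [[0.59531093 0.208759   0.15      ]]
[[352.14082782 218.42228805]]
[[358.81019097 173.37790341]]
```

View pics/g2.png

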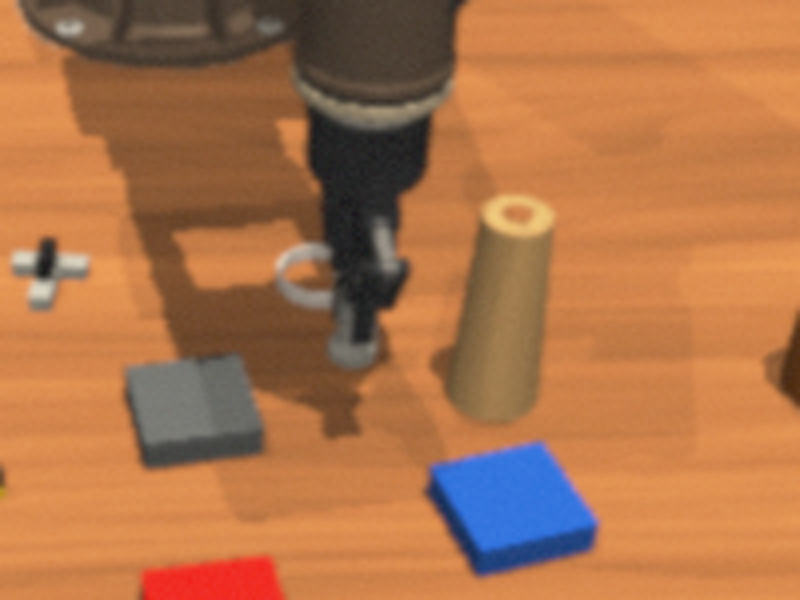

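The stake is held upright at crop (353,350). The mandrel top at (359.5,173.5) matches the prediction (358.8,173.4). Lower and release.

>>> {"fn": "drive_tool", "kwargs": {
  "motion": [
    {"jaw":0,"xyz":[0.001,0,-0.02],"rot":[0,0,0]},
    {"jaw":0,"xyz":[0,0,-0.018],"rot":[0,0,0]},
    {"jaw":0,"xyz":[0,0,-0.008],"rot":[0,0,0]},
    {"jaw":0,"xyz":[0,0,-0.002],"rot":[0,0,0]},
    {"jaw":0,"xyz":[0,0,-0.001],"rot":[0,0,0]},
    {"jaw":0,"xyz":[0,0,0],"rot":[0,0,0]}
  ]
}}

```text
t: 4.4
eef_pos: [0.6074, 0.1067, 0.0187]
tcp_rot: [0.648, 0.762, -0.001, -0.001]
contact_force: [0.0, -0.4, -1.3]
gripper_width: 0.0213
finger_force: 30.0
```

>>> {"fn": "drive_tool", "kwargs": {
  "motion": [
    {"jaw":0,"xyz":[0,0,-0.001],"rot":[0,0,0]},
    {"jaw":0,"xyz":[0,0,0],"rot":[0,0,0]}
  ]
}}

```text
t: 4.57
eef_pos: [0.6081, 0.1068, 0.0184]
tcp_rot: [0.648, 0.761, -0.0, -0.0]
contact_force: [-5.4, 0.5, 11.3]
gripper_width: 0.0211
finger_force: 31.4
```

>>> {"fn": "drive_tool", "kwargs": {
  "motion": [
    {"jaw":0,"xyz":[0,0,-0.0006],"rot":[0,0,0]},
    {"jaw":0,"xyz":[0,0,0],"rot":[0,0,0]},
    {"jaw":0,"xyz":[0,0,0],"rot":[0,0,0]}
  ]
}}

```text
t: 4.82
eef_pos: [0.6081, 0.1068, 0.0183]
tcp_rot: [0.648, 0.761, 0.0, 0.0]
contact_force: [-8.2, -1.2, 22.0]
gripper_width: 0.021
finger_force: 32.5
```

>>> {"fn": "drive_tool", "kwargs": {
  "motion": [
    {"jaw":0.35,"xyz":[0,0,0.001],"rot":[0,0,0]},
    {"jaw":0.5,"xyz":[0,0,0],"rot":[0,0,0]},
    {"jaw":1,"xyz":[0,0,0],"rot":[0,0,0]},
    {"jaw":1,"xyz":[0,0,0],"rot":[0,0,0]},
    {"jaw":1,"xyz":[0,0,0.01],"rot":[0,0,0]},
    {"jaw":1,"xyz":[0,0,0.025],"rot":[0,0,0]},
    {"jaw":1,"xyz":[0,0,0.03],"rot":[0,0,0]},
    {"jaw":1,"xyz":[0,0,0.03],"rot":[0,0,0]}
  ]
}}

```text
t: 5.48
eef_pos: [0.6079, 0.1065, 0.1139]
tcp_rot: [0.648, 0.761, -0.0, -0.0]
contact_force: [0.5, -0.0, 0.2]
gripper_width: 0.0854
finger_force: 0.0
```

>>> {"fn": "drive_tool", "kwargs": {
  "motion": [
    {"jaw":1,"xyz":[-0.029,-0.0004,0],"rot":[0,0,0]},
    {"jaw":1,"xyz":[-0.029,-0.0004,0],"rot":[0,0,0]},
    {"jaw":1,"xyz":[-0.029,-0.0004,0],"rot":[0,0,0]},
    {"jaw":1,"xyz":[-0.029,-0.0004,-0.02],"rot":[0,0,0]},
    {"jaw":1,"xyz":[-0.029,-0.0004,-0.03],"rot":[0,0,0]},
    {"jaw":1,"xyz":[0,0,-0.03],"rot":[0,0,0]},
    {"jaw":1,"xyz":[0,0,-0.01],"rot":[0,0,0]},
    {"jaw":1,"xyz":[0,0,0],"rot":[0,0,0]}
  ]
}}

```text
t: 6.15
eef_pos: [0.4629, 0.1045, 0.0215]
tcp_rot: [0.648, 0.761, -0.001, -0.001]
contact_force: [-0.4, 0.2, -0.7]
gripper_width: 0.0854
finger_force: 0.0
```

>>> {"fn": "drive_tool", "kwargs": {
  "motion": [
    {"jaw":0.9,"xyz":[0,0,-0.01],"rot":[0,0,0]},
    {"jaw":0.9,"xyz":[0,0,-0.006],"rot":[0,0,0]},
    {"jaw":0.9,"xyz":[0,0,-0.003],"rot":[0,0,0]},
    {"jaw":0.9,"xyz":[0,0,0],"rot":[0,0,0]}
  ]
}}

```text
t: 6.48
eef_pos: [0.464, 0.1046, 0.0036]
tcp_rot: [0.648, 0.761, 0.0, 0.0]
contact_force: [-0.8, -0.4, -0.4]
gripper_width: 0.0768
finger_force: 0.0
```

```bash
python3 - <<'E'
from h import *
c=cam('scene')
cv2.imwrite('pics/g3.png',cv2.resize(c['image'][130:250,250:400],None,fx=5,fy=5,interpolation=cv2.INTER_CUBIC))
E
```

```text
(no output)
```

View pics/g3.png

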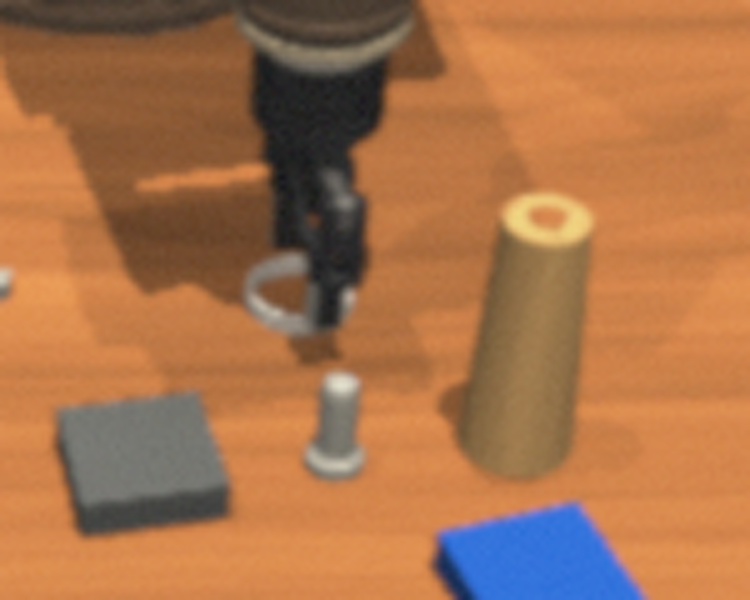

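```bash
python3 - <<'E'
from h import *
c=cam('scene')
f=lambda p:((proj(c,p)-[250,130])*5).round().tolist()
e=monitor.state()['eef_pos']; d=np.array([np.cos(.16),np.sin(.16),0])
print(f(e),f(e+.045*d+[0,0,.008]), f(e+.045*d+[0,0,.03]))
a=np.linspace(0,2*np.pi,60); B=np.c_[.4632+.032*np.cos(a),.1046+.032*np.sin(a),0*a+.012]
q=np.array(f(B)); print('bangle top extents',q.min(0),q.max(0)); B[:,2]=0; print('bottom',np.array(f(B)).max(0))
print(f([.6081,.1068,0]),f([.6081,.1068,.06]))
E
```

```text
[[300.0, 297.0]] [[321.0, 332.0]] [[323.0, 301.0]]
bangle top extents [247. 254.] [355. 319.]
bottom [354. 335.]
[[329.0, 461.0]] [[336.0, 375.0]]
```

The picture shows the stake standing at crop (335,465), as predicted (329,461). The finger tip at (325,327) agrees with the ring, but it is about 10 mm behind the TCP, so I must go lower.

>>> {"fn": "drive_tool", "kwargs": {
  "motion": [
    {"jaw":0.86,"xyz":[0,0,-0.003],"rot":[0,0,0]},
    {"jaw":0.84,"xyz":[0,0,-0.002],"rot":[0,0,0]},
    {"jaw":0.84,"xyz":[0,0,0],"rot":[0,0,0]}
  ]
}}

```text
t: 6.83
eef_pos: [0.4634, 0.1046, -0.0014]
tcp_rot: [0.648, 0.761, -0.0, -0.0]
contact_force: [-0.7, 0.3, -0.1]
gripper_width: 0.0716
finger_force: 0.0
```

>>> {"fn": "drive_tool", "kwargs": {
  "motion": [
    {"jaw":0.82,"xyz":[0,0,-0.002],"rot":[0,0,0]},
    {"jaw":0.82,"xyz":[0,0,0],"rot":[0,0,0]}
  ]
}}

```text
t: 7.0
eef_pos: [0.4634, 0.1046, -0.0034]
tcp_rot: [0.648, 0.761, -0.0, -0.0]
contact_force: [-0.6, -0.1, 0.2]
gripper_width: 0.0702
finger_force: 0.0
```

Tips are still free of the bench. Close at 20 N.

>>> {"fn": "drive_tool", "kwargs": {
  "motion": [
    {"jaw":0.75,"xyz":[0,0,0],"rot":[0,0,0]},
    {"jaw":0.7,"xyz":[0,0,0],"rot":[0,0,0]},
    {"jaw":0.6,"xyz":[0,0,0],"rot":[0,0,0]},
    {"jaw":0.6,"xyz":[0,0,0],"rot":[0,0,0]},
    {"jaw":0.6,"xyz":[0,0,0],"rot":[0,0,0]}
  ],
  "newtons": 20
}}

```text
t: 7.42
eef_pos: [0.4633, 0.1046, -0.003]
tcp_rot: [0.648, 0.761, -0.0, -0.0]
contact_force: [-2.2, 0.6, 7.2]
gripper_width: 0.0623
finger_force: 20.2
```

>>> {"fn": "drive_tool", "kwargs": {
  "motion": [
    {"jaw":0.6,"xyz":[0,0,0.01],"rot":[0,0,0]},
    {"jaw":0.6,"xyz":[0,0,0.02],"rot":[0,0,0]},
    {"jaw":0.6,"xyz":[0,0,0.03],"rot":[0,0,0]},
    {"jaw":0.6,"xyz":[0.01,-0.0255,0],"rot":[0,0,0]},
    {"jaw":0.6,"xyz":[0.01,-0.0255,0],"rot":[0,0,0]},
    {"jaw":0.6,"xyz":[0.01,-0.0255,0],"rot":[0,0,0]},
    {"jaw":0.6,"xyz":[0.01,-0.0255,0],"rot":[0,0,0]}
  ]
}}

```text
t: 8.0
eef_pos: [0.504, 0.0015, 0.0578]
tcp_rot: [0.648, 0.762, 0.0, 0.0]
contact_force: [-0.0, -0.5, -0.8]
gripper_width: 0.0625
finger_force: 22.7
```

>>> {"fn": "drive_tool", "kwargs": {
  "motion": [
    {"jaw":0.6,"xyz":[0.0293,0,0],"rot":[0,0,0]},
    {"jaw":0.6,"xyz":[0.0293,0,0],"rot":[0,0,0]},
    {"jaw":0.6,"xyz":[0.0293,0,0],"rot":[0,0,0]},
    {"jaw":0.6,"xyz":[0.0293,0,0],"rot":[0,0,0]},
    {"jaw":0.6,"xyz":[0,0,-0.015],"rot":[0,0,0]},
    {"jaw":0.6,"xyz":[0,0,-0.01],"rot":[0,0,0]},
    {"jaw":0.6,"xyz":[0,0,-0.006],"rot":[0,0,0]},
    {"jaw":0.6,"xyz":[0,0,0],"rot":[0,0,0]}
  ]
}}

```text
t: 8.67
eef_pos: [0.6186, 0.0027, 0.0245]
tcp_rot: [0.648, 0.761, -0.001, -0.001]
contact_force: [-1.3, 0.4, 0.3]
gripper_width: 0.0622
finger_force: 22.7
```

```bash
python3 - <<'E'
from h import *
c=cam('scene')
print(monitor.state()['eef_pos'])
f=lambda p:((proj(c,p)-[220,140])*5).round().tolist()
e=monitor.state()['eef_pos']
print(f([.6203,.0025,.025]),f([e[0],e[1],.0295]))
cv2.imwrite('pics/g4.png',cv2.resize(c['image'][140:260,220:370],None,fx=5,fy=5,interpolation=cv2.INTER_CUBIC))
E
```

```text
[0.61910295 0.00269653 0.02527131]
[[289.0, 396.0]] [[289.0, 388.0]]
```

View pics/g4.png

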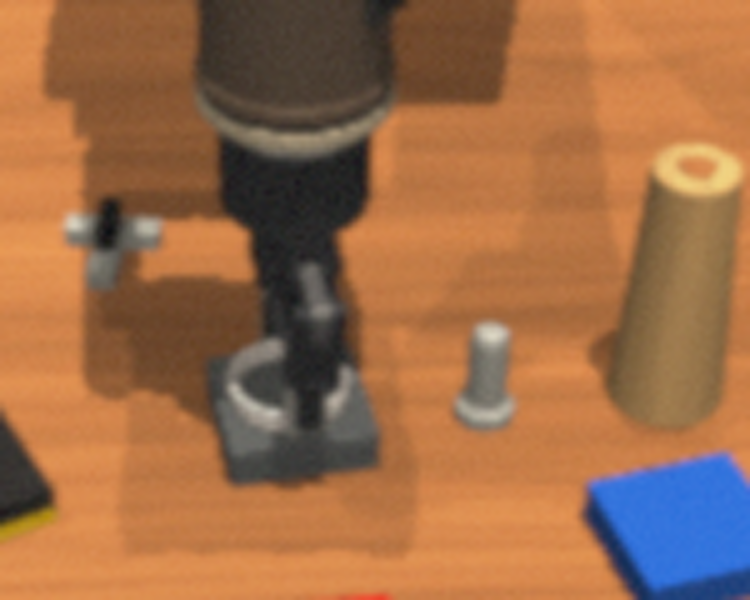

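The bangle hangs level over the block, ring centre about (288,383). Lower by 3 mm and release.

>>> {"fn": "drive_tool", "kwargs": {
  "motion": [
    {"jaw":0.6,"xyz":[0.001,0,-0.002],"rot":[0,0,0]},
    {"jaw":0.6,"xyz":[0,0,-0.001],"rot":[0,0,0]},
    {"jaw":0.6,"xyz":[0,0,0],"rot":[0,0,0]}
  ]
}}

```text
t: 8.97
eef_pos: [0.6217, 0.0026, 0.0231]
tcp_rot: [0.648, 0.761, 0.0, 0.0]
contact_force: [-0.3, -0.6, -0.7]
gripper_width: 0.0623
finger_force: 22.7
```

>>> {"fn": "drive_tool", "kwargs": {
  "motion": [
    {"jaw":0.76,"xyz":[0,0,0],"rot":[0,0,0]},
    {"jaw":0.8,"xyz":[0,0,0],"rot":[0,0,0]},
    {"jaw":0.9,"xyz":[0,0,0.001],"rot":[0,0,0]},
    {"jaw":1,"xyz":[0,0,0.005],"rot":[0,0,0]},
    {"jaw":1,"xyz":[0,0,0.025],"rot":[0,0,0]},
    {"jaw":1,"xyz":[0,0,0.025],"rot":[0,0,0]},
    {"jaw":1,"xyz":[0,0,0.025],"rot":[0,0,0]}
  ]
}}

```text
t: 9.55
eef_pos: [0.6213, 0.0026, 0.1048]
tcp_rot: [0.648, 0.761, -0.0, -0.0]
contact_force: [0.6, -0.0, -0.4]
gripper_width: 0.0853
finger_force: 0.0
```

>>> {"fn": "drive_tool", "kwargs": {
  "motion": [
    {"jaw":1,"xyz":[-0.0103,-0.0064,0],"rot":[0,0,-0.1158]},
    {"jaw":1,"xyz":[-0.0103,-0.0064,0],"rot":[0,0,-0.1158]},
    {"jaw":1,"xyz":[-0.0103,-0.0064,0],"rot":[0,0,-0.1158]},
    {"jaw":1,"xyz":[-0.0103,-0.0064,0],"rot":[0,0,-0.1158]},
    {"jaw":1,"xyz":[-0.0103,-0.0064,0],"rot":[0,0,-0.1158]},
    {"jaw":1,"xyz":[-0.0103,-0.0064,0],"rot":[0,0,-0.1158]},
    {"jaw":1,"xyz":[-0.0103,-0.0064,0],"rot":[0,0,-0.1158]},
    {"jaw":1,"xyz":[-0.0103,-0.0064,0],"rot":[0,0,-0.1158]}
  ]
}}

```text
t: 10.22
eef_pos: [0.5389, -0.0489, 0.1043]
tcp_rot: [0.921, 0.389, 0.0, 0.0]
contact_force: [0.5, 0.0, 0.3]
gripper_width: 0.0852
finger_force: 0.0
```

>>> {"fn": "drive_tool", "kwargs": {
  "motion": [
    {"jaw":1,"xyz":[-0.0103,-0.0064,0],"rot":[0,0,-0.1158]},
    {"jaw":1,"xyz":[-0.0103,-0.0064,0],"rot":[0,0,-0.1158]},
    {"jaw":1,"xyz":[-0.0103,-0.0064,0],"rot":[0,0,-0.1158]},
    {"jaw":1,"xyz":[-0.0103,-0.0064,0],"rot":[0,0,-0.1158]},
    {"jaw":0.5,"xyz":[-0.0103,-0.0064,0],"rot":[0,0,-0.1158]},
    {"jaw":0.5,"xyz":[-0.0103,-0.0064,0],"rot":[0,0,-0.1158]},
    {"jaw":0.5,"xyz":[-0.0103,-0.0064,-0.02],"rot":[0,0,-0.1158]},
    {"jaw":0.5,"xyz":[-0.0103,-0.0064,-0.02],"rot":[0,0,-0.1158]}
  ]
}}

```text
t: 10.88
eef_pos: [0.4576, -0.1004, 0.0646]
tcp_rot: [0.998, -0.064, 0.002, 0.0]
contact_force: [0.7, -0.6, -0.6]
gripper_width: 0.0431
finger_force: 0.0
```

>>> {"fn": "drive_tool", "kwargs": {
  "motion": [
    {"jaw":0.5,"xyz":[0,0,-0.01],"rot":[0,0,0]},
    {"jaw":0.5,"xyz":[0,0,0],"rot":[0,0,0]},
    {"jaw":0.5,"xyz":[0,0,0],"rot":[0,0,0]}
  ]
}}

```text
t: 11.13
eef_pos: [0.4573, -0.0997, 0.0538]
tcp_rot: [0.998, -0.059, -0.0, -0.0]
contact_force: [0.6, 0.1, 0.8]
gripper_width: 0.0424
finger_force: 0.0
```

```bash
python3 - <<'E'
from fit import *
from scipy.spatial.transform import Rotation as R
s=monitor.state(); y=R.from_quat(s['tcp_rot']).as_matrix()[:,1]; print(s['eef_pos'],np.arctan2(y[1],y[0]))
c=cam('scene'); t=cam('top')
# scene-camera fits as second opinion
for n,b,f,P,p0 in [
 ('foam',(175,205,240,262),lambda h,s,v:(v<60)|((h>22)&(h<40)&(s>100)),FM,(.657,-.19,.51))]:
    m=mask(c,b,f); print(n,fit(c,m,P,p0))
cs=viewer.read_camera('scene'); im=cv2.imread('pics/scene0.png'); cs['image']=im
m=mask(cs,(225,170,260,205),notwood); print('gauge',fit(cs,m,T,(.457,-.0996,-.122)))
m=mask(cs,(175,205,240,262),lambda h,s,v:(v<60)|((h>22)&(h<40)&(s>100))); print('foam0',fit(cs,m,FM,(.657,-.19,.51)))
m=mask(cs,(255,200,305,245),notwood); print('block',fit(cs,m,BL,(.6203,.0025,.158)))
cv2.imwrite('pics/g5.png',cv2.resize(c['image'][130:260,180:330],None,fx=5,fy=4.6,interpolation=cv2.INTER_CUBIC))
E
```

```text
[ 0.45725967 -0.09970806  0.0538498 ] -1.68969518734543
foam (array([ 0.65108843, -0.19041575,  0.34618913]), np.float64(0.7312452399086062))
gauge (array([ 0.45276479, -0.09965625, -0.13393388]), np.float64(0.8960838729571384))
foam0 (array([ 0.64336017, -0.19218609,  0.34156369]), np.float64(0.7504463208685163))
block (array([0.61611954, 0.00283186, 0.11956293]), np.float64(0.929470469948611))
```

View pics/g5.png

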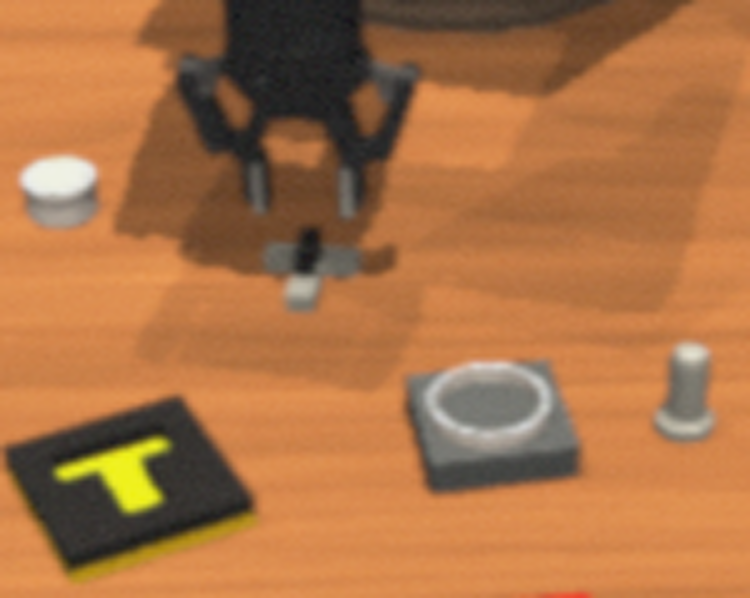

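The picture shows the bangle lying flat and centred on the block (489,403). The fingers are centred over the gauge grip (307,245). Pick it up while refining the foam pose.

>>> {"fn": "drive_tool", "kwargs": {
  "motion": [
    {"jaw":0.5,"xyz":[0,0,-0.02],"rot":[0,0,0]},
    {"jaw":0.5,"xyz":[0,0,-0.014],"rot":[0,0,0]},
    {"jaw":0.4,"xyz":[0,0,-0.004],"rot":[0,0,0]},
    {"jaw":0.3,"xyz":[0,0,0],"rot":[0,0,0]},
    {"jaw":0.2,"xyz":[0,0,0],"rot":[0,0,0]},
    {"jaw":0,"xyz":[0,0,0],"rot":[0,0,0]},
    {"jaw":0,"xyz":[0,0,0],"rot":[0,0,0]},
    {"jaw":0,"xyz":[0,0,0],"rot":[0,0,0]}
  ],
  "newtons": 50
}}

```text
t: 11.95
eef_pos: [0.4574, -0.0999, 0.0166]
tcp_rot: [0.998, -0.061, 0.001, 0.0]
contact_force: [-0.4, 1.3, 9.8]
gripper_width: 0.0103
finger_force: 50.1
```

```bash
cat > foam.py <<'E'
from fit import *
t=viewer.read_camera('top'); t['image']=cv2.imread('pics/top0.png')
for th in (70,90,105):
    m=mask(t,(310,155,380,222),lambda h,s,v:(v<th)|((h>22)&(h<45)&(s>100)))
    print('outer',th,fit(t,m,FM,(.657,-.19,.51)))
m=mask(t,(310,155,380,222),lambda h,s,v:(h>22)&(h<45)&(v>100))
def T2(z): return [box(-.023,-.001,-.031,.031,z,z),box(-.007,.039,-.011,.011,z,z)]
def cost(q):
    r=render(t,q,T2(.010),m.shape)&render(t,q,T2(.022),m.shape); return 1-(r&m).sum()/(r|m).sum()
x=np.array([.657,-.19,.51])
b=minimize(cost,x,method='Nelder-Mead',options=dict(initial_simplex=np.vstack([x]+[x+np.diag([.006,.006,.1])[i] for i in range(3)]),xatol=1e-4,fatol=1e-4))
print('T',b.x,1-b.fun)
E
python3 foam.py
```

```text
outer 70 (array([ 0.65549965, -0.19120886,  0.4750592 ]), np.float64(0.89619214496346))
outer 90 (array([ 0.65596231, -0.19135784,  0.46160763]), np.float64(0.9453512220133311))
outer 105 (array([ 0.65532487, -0.1909605 ,  0.45807909]), np.float64(0.9729741214464794))
T [ 0.65637608 -0.19090279  0.46337309] 0.8750674096710408
```

>>> {"fn": "drive_tool", "kwargs": {
  "motion": [
    {"jaw":0,"xyz":[0,0,0.01],"rot":[0,0,0]},
    {"jaw":0,"xyz":[0,0,0.02],"rot":[0,0,0]},
    {"jaw":0,"xyz":[0,0,0.02],"rot":[0,0,0]},
    {"jaw":0,"xyz":[0.0199,-0.0091,0],"rot":[0,0,0.0581]},
    {"jaw":0,"xyz":[0.0199,-0.0091,0],"rot":[0,0,0.0581]},
    {"jaw":0,"xyz":[0.0199,-0.0091,0],"rot":[0,0,0.0581]},
    {"jaw":0,"xyz":[0.0199,-0.0091,0],"rot":[0,0,0.0581]},
    {"jaw":0,"xyz":[0.0199,-0.0091,0],"rot":[0,0,0.0581]}
  ]
}}

```text
t: 12.67
eef_pos: [0.5574, -0.1458, 0.067]
tcp_rot: [0.996, 0.086, 0.0, 0.0]
contact_force: [0.6, 0.3, -1.5]
gripper_width: 0.0103
finger_force: 48.9
```

>>> {"fn": "drive_tool", "kwargs": {
  "motion": [
    {"jaw":0,"xyz":[0.0199,-0.0091,0],"rot":[0,0,0.0581]},
    {"jaw":0,"xyz":[0.0199,-0.0091,0],"rot":[0,0,0.0581]},
    {"jaw":0,"xyz":[0.0199,-0.0091,0],"rot":[0,0,0.0581]},
    {"jaw":0,"xyz":[0.0199,-0.0091,0],"rot":[0,0,0.0581]},
    {"jaw":0,"xyz":[0.0199,-0.0091,0],"rot":[0,0,0.0581]},
    {"jaw":0,"xyz":[0,0,-0.015],"rot":[0,0,0]},
    {"jaw":0,"xyz":[0,0,-0.006],"rot":[0,0,0]},
    {"jaw":0,"xyz":[0,0,0],"rot":[0,0,0]}
  ]
}}

```text
t: 13.33
eef_pos: [0.6542, -0.1902, 0.0437]
tcp_rot: [0.974, 0.227, -0.001, -0.001]
contact_force: [-1.1, -0.6, -1.8]
gripper_width: 0.0105
finger_force: 48.9
```

```bash
python3 - <<'E'
from fit import *
from scipy.spatial.transform import Rotation as R
c=cam('scene'); s=monitor.state(); y=R.from_quat(s['tcp_rot']).as_matrix()[:,1]; e=s['eef_pos']; yaw=np.arctan2(y[1],y[0])+np.pi/2
print(e,yaw,s['gripper_width'])
x0,y0,w,h=165,190,90,75; k=8
im=cv2.resize(c['image'][y0:y0+h,x0:x0+w],None,fx=k,fy=k,interpolation=cv2.INTER_CUBIC)
def poly(P,col):
    q=((proj(c,P)-[x0,y0]+.5)*k).astype(np.int32); cv2.polylines(im,[q],True,col,1)
def o(d,z): return np.array([[-.020-d,-.028-d,z],[-.004+d,-.028-d,z],[-.004+d,-.008-d,z],[.036+d,-.008-d,z],[.036+d,.008+d,z],[-.004+d,.008+d,z],[-.004+d,.028+d,z],[-.020-d,.028+d,z]])
poly(place([.656,-.191,.462],o(.003,.022)),(255,0,255))
poly(place([e[0],e[1],yaw],o(0,e[2]-.0165)),(0,255,0))
poly(place([e[0],e[1],yaw],o(0,e[2]-.0165+.012)),(255,255,0))
poly(place([.656,-.191,.462],np.array([[-.042,-.05,.022],[.058,-.05,.022],[.058,.05,.022],[-.042,.05,.022]])),(255,0,255))
cv2.imwrite('pics/g6.png',im)
E
```

```text
[ 0.65444179 -0.19029127  0.04442414] 0.45862107899123794 0.010335402980795664
```

View pics/g6.png

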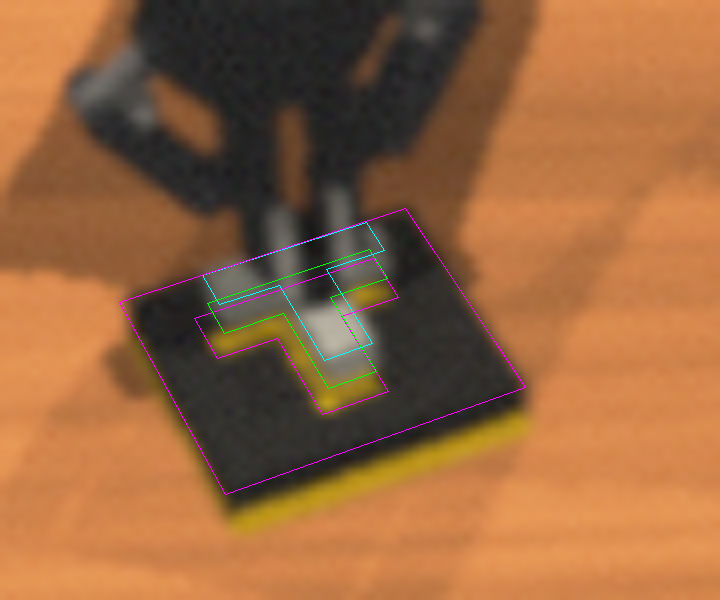

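Model outlines agree with the picture to about 1 mm: rim stem end at (322,412), gauge stem tip at (376,371). Settle and lower.

>>> {"fn": "drive_tool", "kwargs": {
  "motion": [
    {"jaw":0,"xyz":[0.0005,0,-0.002],"rot":[0,0,0]},
    {"jaw":0,"xyz":[0,0,-0.002],"rot":[0,0,0]},
    {"jaw":0,"xyz":[0,0,0],"rot":[0,0,0]},
    {"jaw":0,"xyz":[0,0,0],"rot":[0,0,0]}
  ]
}}

```text
t: 13.72
eef_pos: [0.6563, -0.1907, 0.0411]
tcp_rot: [0.974, 0.228, 0.0, 0.0]
contact_force: [0.2, 0.3, -1.3]
gripper_width: 0.0109
finger_force: 48.9
```

>>> {"fn": "drive_tool", "kwargs": {
  "motion": [
    {"jaw":0,"xyz":[0,0,-0.003],"rot":[0,0,0]},
    {"jaw":0,"xyz":[0,0,-0.002],"rot":[0,0,0]},
    {"jaw":0,"xyz":[0,0,-0.001],"rot":[0,0,0]},
    {"jaw":0,"xyz":[0,0,0],"rot":[0,0,0]}
  ]
}}

```text
t: 14.05
eef_pos: [0.6561, -0.1907, 0.0343]
tcp_rot: [0.974, 0.227, -0.0, -0.0]
contact_force: [0.9, -0.3, -1.1]
gripper_width: 0.0107
finger_force: 48.9
```

It has entered the cutout with no force. Go on down.

>>> {"fn": "drive_tool", "kwargs": {
  "motion": [
    {"jaw":0,"xyz":[0,0,-0.003],"rot":[0,0,0]},
    {"jaw":0,"xyz":[0,0,-0.002],"rot":[0,0,0]},
    {"jaw":0,"xyz":[0,0,-0.002],"rot":[0,0,0]},
    {"jaw":0,"xyz":[0,0,-0.001],"rot":[0,0,0]},
    {"jaw":0,"xyz":[0,0,0],"rot":[0,0,0]}
  ]
}}

```text
t: 14.47
eef_pos: [0.6563, -0.1908, 0.0267]
tcp_rot: [0.974, 0.227, -0.0, -0.0]
contact_force: [0.1, -0.5, -1.7]
gripper_width: 0.0105
finger_force: 49.0
```

>>> {"fn": "drive_tool", "kwargs": {
  "motion": [
    {"jaw":0,"xyz":[0,0,-0.001],"rot":[0,0,0]},
    {"jaw":0,"xyz":[0,0,-0.0005],"rot":[0,0,0]},
    {"jaw":0,"xyz":[0,0,0],"rot":[0,0,0]},
    {"jaw":0,"xyz":[0,0,0],"rot":[0,0,0]}
  ]
}}

```text
t: 14.8
eef_pos: [0.6564, -0.1908, 0.0266]
tcp_rot: [0.974, 0.227, 0.0, 0.0]
contact_force: [-6.9, 2.4, 21.8]
gripper_width: 0.0109
finger_force: 51.9
```

>>> {"fn": "drive_tool", "kwargs": {
  "motion": [
    {"jaw":0.3,"xyz":[0,0,0.001],"rot":[0,0,0]},
    {"jaw":0.4,"xyz":[0,0,0],"rot":[0,0,0]},
    {"jaw":0.4,"xyz":[0,0,0],"rot":[0,0,0]},
    {"jaw":0.4,"xyz":[0,0,0.01],"rot":[0,0,0]},
    {"jaw":0.5,"xyz":[0,0,0.02],"rot":[0,0,0]},
    {"jaw":1,"xyz":[0,0,0.025],"rot":[0,0,0]},
    {"jaw":1,"xyz":[-0.0282,-0.0066,0],"rot":[0,0,-0.03]},
    {"jaw":1,"xyz":[-0.0282,-0.0066,0],"rot":[0,0,-0.03]}
  ]
}}

```text
t: 15.47
eef_pos: [0.6015, -0.2043, 0.0833]
tcp_rot: [0.98, 0.198, 0.002, 0.001]
contact_force: [-1.5, -0.8, -0.8]
gripper_width: 0.0771
finger_force: 0.0
```

>>> {"fn": "drive_tool", "kwargs": {
  "motion": [
    {"jaw":1,"xyz":[-0.0282,-0.0066,0],"rot":[0,0,-0.03]},
    {"jaw":1,"xyz":[-0.0282,-0.0066,0],"rot":[0,0,-0.03]},
    {"jaw":1,"xyz":[-0.0282,-0.0066,0],"rot":[0,0,-0.03]},
    {"jaw":1,"xyz":[-0.0282,-0.0066,0],"rot":[0,0,-0.03]},
    {"jaw":1,"xyz":[-0.0282,-0.0066,0],"rot":[0,0,-0.03]},
    {"jaw":1,"xyz":[-0.0282,-0.0066,0],"rot":[0,0,-0.03]},
    {"jaw":1,"xyz":[-0.0282,-0.0066,0],"rot":[0,0,-0.03]},
    {"jaw":1,"xyz":[-0.0282,-0.0066,0],"rot":[0,0,-0.03]}
  ]
}}

```text
t: 16.13
eef_pos: [0.3733, -0.257, 0.0818]
tcp_rot: [0.997, 0.079, 0.0, 0.0]
contact_force: [-0.7, 0.4, -0.2]
gripper_width: 0.0857
finger_force: 0.0
```

>>> {"fn": "drive_tool", "kwargs": {
  "motion": [
    {"jaw":1,"xyz":[0,0,-0.015],"rot":[0,0,0]},
    {"jaw":1,"xyz":[0,0,0],"rot":[0,0,0]},
    {"jaw":1,"xyz":[0,0,0],"rot":[0,0,0]}
  ]
}}

```text
t: 16.38
eef_pos: [0.3745, -0.257, 0.0665]
tcp_rot: [0.997, 0.079, -0.0, -0.0]
contact_force: [0.2, 0.2, 0.1]
gripper_width: 0.0854
finger_force: 0.0
```

```bash
python3 - <<'E'
from fit import *
c=cam('scene'); s=monitor.state(); e=s['eef_pos']; print(e)
x0,y0,w,h=160,110,150,112; k=5.3
im=cv2.resize(c['image'][y0:y0+h,x0:x0+w],None,fx=k,fy=k,interpolation=cv2.INTER_CUBIC)
for z,col in ((0,(0,255,0)),(.028,(255,0,255))):
    q=((proj(c,cyl((.022,0))[0]+[.3744,-.257,z])-[x0,y0]+.5)*k).astype(np.int32); cv2.polylines(im,[q],True,col,1)
cv2.imwrite('pics/g7.png',im)
t=viewer.read_camera('top'); t['image']=cv2.imread('pics/top0.png')
for th in (90,110,130): 
    m=mask(t,(350,280,390,320),lambda h,s,v:s<th); print(fit(t,m,TIN,(.374,-.257),0))
E
```

```text
[ 0.37508809 -0.25708258  0.06668302]
(array([ 0.37365098, -0.25647763]), np.float64(0.9452846975088968))
(array([ 0.37439542, -0.25696372]), np.float64(0.9202898550724637))
(array([ 0.37379378, -0.25692106]), np.float64(0.8642))
```

View pics/g7.png

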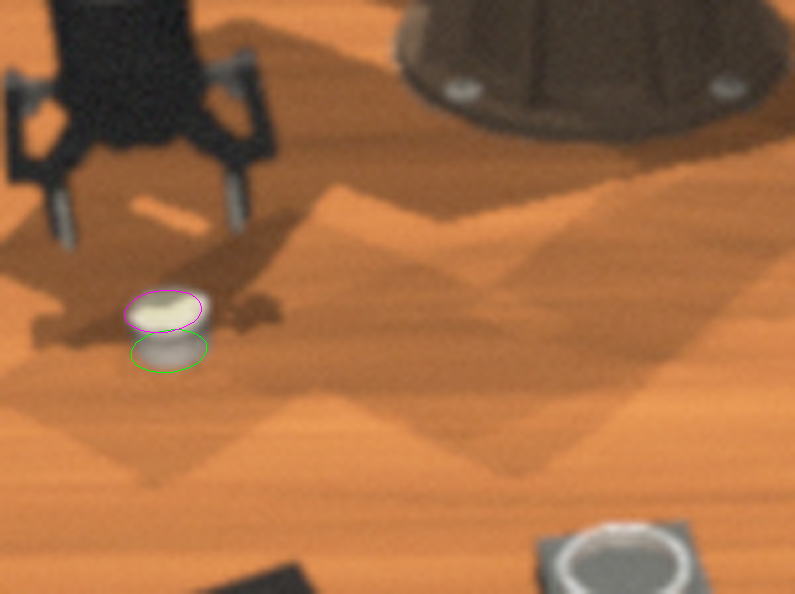

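The tin at (168,330) lies within the model outlines and between the fingers. Descend and grip.

>>> {"fn": "drive_tool", "kwargs": {
  "motion": [
    {"jaw":1,"xyz":[0,0,-0.025],"rot":[0,0,0]},
    {"jaw":0.9,"xyz":[0,0,-0.025],"rot":[0,0,0]},
    {"jaw":0.75,"xyz":[0,0,-0.011],"rot":[0,0,0]},
    {"jaw":0.6,"xyz":[0,0,0],"rot":[0,0,0]},
    {"jaw":0.5,"xyz":[0,0,0],"rot":[0,0,0]},
    {"jaw":0.4,"xyz":[0,0,0],"rot":[0,0,0]},
    {"jaw":0.4,"xyz":[0,0,0],"rot":[0,0,0]},
    {"jaw":0.4,"xyz":[0,0,0],"rot":[0,0,0]}
  ],
  "newtons": 25
}}

```text
t: 17.15
eef_pos: [0.375, -0.2571, 0.0061]
tcp_rot: [0.997, 0.08, 0.001, 0.001]
contact_force: [-0.4, -0.1, -1.4]
gripper_width: 0.0424
finger_force: 27.3
```

>>> {"fn": "drive_tool", "kwargs": {
  "motion": [
    {"jaw":0.4,"xyz":[0,0,0.01],"rot":[0,0,0]},
    {"jaw":0.4,"xyz":[0,0,0.03],"rot":[0,0,0]},
    {"jaw":0.4,"xyz":[0,0,0.03],"rot":[0,0,0]},
    {"jaw":0.4,"xyz":[0,0,0.02],"rot":[0,0,0]},
    {"jaw":0.4,"xyz":[0.02725,0.0227,0],"rot":[0,0,0]},
    {"jaw":0.4,"xyz":[0.02725,0.0227,0],"rot":[0,0,0]},
    {"jaw":0.4,"xyz":[0.02725,0.0227,0],"rot":[0,0,0]},
    {"jaw":0.4,"xyz":[0.02725,0.0227,0],"rot":[0,0,0]}
  ]
}}

```text
t: 17.82
eef_pos: [0.4845, -0.165, 0.0968]
tcp_rot: [0.997, 0.079, 0.001, 0.0]
contact_force: [-0.0, -0.7, -1.8]
gripper_width: 0.0432
finger_force: 27.5
```

>>> {"fn": "drive_tool", "kwargs": {
  "motion": [
    {"jaw":0.4,"xyz":[0.02725,0.0227,0],"rot":[0,0,0]},
    {"jaw":0.4,"xyz":[0.02725,0.0227,0],"rot":[0,0,0]},
    {"jaw":0.4,"xyz":[0.02725,0.0227,0],"rot":[0,0,0]},
    {"jaw":0.4,"xyz":[0.02725,0.0227,0],"rot":[0,0,0]},
    {"jaw":0.4,"xyz":[0.02725,0.0227,0],"rot":[0,0,0]},
    {"jaw":0.4,"xyz":[0.02725,0.0227,0],"rot":[0,0,0]},
    {"jaw":0.4,"xyz":[0.02725,0.0227,0],"rot":[0,0,0]},
    {"jaw":0.4,"xyz":[0.02725,0.0227,0],"rot":[0,0,0]}
  ]
}}

```text
t: 18.48
eef_pos: [0.7023, 0.017, 0.0967]
tcp_rot: [0.997, 0.079, 0.0, 0.0]
contact_force: [1.0, -1.3, -1.1]
gripper_width: 0.0428
finger_force: 27.5
```

>>> {"fn": "drive_tool", "kwargs": {
  "motion": [
    {"jaw":0.4,"xyz":[0,0,-0.025],"rot":[0,0,0]},
    {"jaw":0.4,"xyz":[0,0,-0.025],"rot":[0,0,0]},
    {"jaw":0.4,"xyz":[0,0,-0.02],"rot":[0,0,0]},
    {"jaw":0.4,"xyz":[0,0,0],"rot":[0,0,0]},
    {"jaw":0.4,"xyz":[0,0,0],"rot":[0,0,0]},
    {"jaw":0.4,"xyz":[0,0,0],"rot":[0,0,0]}
  ]
}}

```text
t: 18.98
eef_pos: [0.7021, 0.0155, 0.0271]
tcp_rot: [0.997, 0.079, 0.001, 0.0]
contact_force: [0.2, -0.3, -0.3]
gripper_width: 0.0433
finger_force: 27.5
```

```bash
python3 - <<'E'
from fit import *
from scipy.spatial.transform import Rotation as R
c=cam('scene'); s=monitor.state(); e=s['eef_pos']; y=R.from_quat(s['tcp_rot']).as_matrix()[:,1]; print(e,np.arctan2(y[1],y[0]))
x0,y0,w,h=160,180,150,112; k=5.3
im=cv2.resize(c['image'][y0:y0+h,x0:x0+w],None,fx=k,fy=k,interpolation=cv2.INTER_CUBIC)
for z,col in ((e[2]-.0061,(0,255,0)),(e[2]+.022,(255,0,255))):
    q=((proj(c,cyl((.022,0))[0]+[e[0],e[1],z])-[x0,y0]+.5)*k).astype(np.int32); cv2.polylines(im,[q],True,col,1)
cv2.imwrite('pics/g8.png',im)
E
```

```text
[0.70241324 0.01543512 0.02738898] -1.4120886757791413
```

View pics/g8.png

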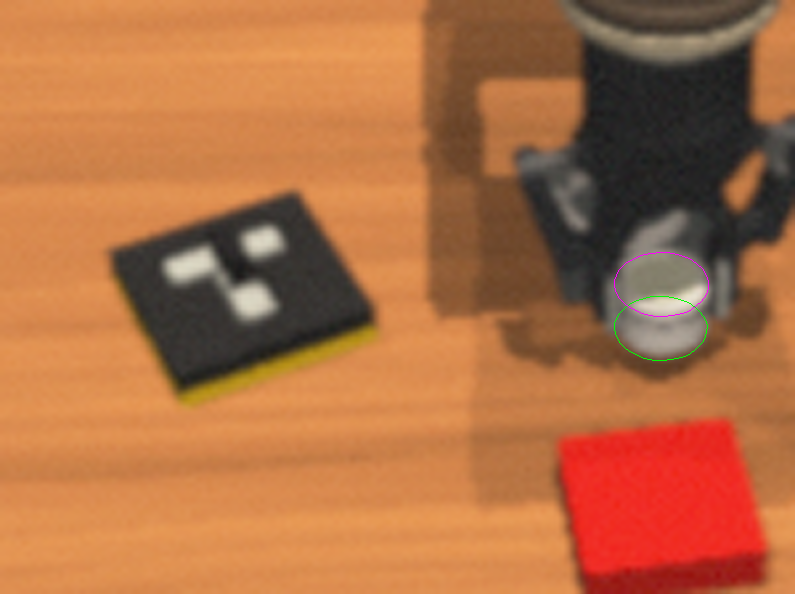

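The gauge sits flush in the foam (230,270). The tin is held upright at (660,310), as modelled. Lower it.

>>> {"fn": "drive_tool", "kwargs": {
  "motion": [
    {"jaw":0.4,"xyz":[0,0,-0.01],"rot":[0,0,0]},
    {"jaw":0.4,"xyz":[0,0,-0.007],"rot":[0,0,0]},
    {"jaw":0.4,"xyz":[0,0,-0.003],"rot":[0,0,0]},
    {"jaw":0.4,"xyz":[0,0,-0.001],"rot":[0,0,0]},
    {"jaw":0.4,"xyz":[0,0,0],"rot":[0,0,0]},
    {"jaw":0.4,"xyz":[0,0,0],"rot":[0,0,0]}
  ]
}}

```text
t: 19.53
eef_pos: [0.7013, 0.0155, 0.0048]
tcp_rot: [0.997, 0.079, -0.0, 0.0]
contact_force: [-4.8, -0.8, 12.8]
gripper_width: 0.043
finger_force: 29.0
```

Contact. Release, rise, and retreat.

>>> {"fn": "drive_tool", "kwargs": {
  "motion": [
    {"jaw":0.55,"xyz":[0,0,0.001],"rot":[0,0,0]},
    {"jaw":0.7,"xyz":[0,0,0],"rot":[0,0,0]},
    {"jaw":0.8,"xyz":[0,0,0],"rot":[0,0,0]},
    {"jaw":0.8,"xyz":[0,0,0.01],"rot":[0,0,0]},
    {"jaw":0.8,"xyz":[0,0,0.025],"rot":[0,0,0]},
    {"jaw":0.8,"xyz":[0,0,0.03],"rot":[0,0,0]},
    {"jaw":0.8,"xyz":[0,0,0.035],"rot":[0,0,0]},
    {"jaw":0.8,"xyz":[0,0,0.035],"rot":[0,0,0]}
  ]
}}

```text
t: 20.2
eef_pos: [0.7008, 0.0156, 0.1419]
tcp_rot: [0.997, 0.079, -0.0, -0.0]
contact_force: [1.1, 0.0, -1.0]
gripper_width: 0.0683
finger_force: 0.0
```

>>> {"fn": "drive_tool", "kwargs": {
  "motion": [
    {"jaw":0.8,"xyz":[-0.025,-0.028,0.01],"rot":[0,0,0]},
    {"jaw":0.8,"xyz":[-0.025,-0.028,0.01],"rot":[0,0,0]},
    {"jaw":0.8,"xyz":[-0.025,-0.028,0.01],"rot":[0,0,0]},
    {"jaw":0.8,"xyz":[-0.025,-0.028,0],"rot":[0,0,0]},
    {"jaw":0.8,"xyz":[-0.025,-0.028,0],"rot":[0,0,0]},
    {"jaw":0.8,"xyz":[-0.025,-0.028,0],"rot":[0,0,0]},
    {"jaw":0.8,"xyz":[-0.025,-0.028,0],"rot":[0,0,0]},
    {"jaw":0.8,"xyz":[-0.025,-0.028,0],"rot":[0,0,0]}
  ]
}}

```text
t: 20.87
eef_pos: [0.5001, -0.2094, 0.171]
tcp_rot: [0.997, 0.08, 0.0, 0.0]
contact_force: [0.9, -0.7, -0.3]
gripper_width: 0.0681
finger_force: 0.0
```

>>> {"fn": "drive_tool", "kwargs": {
  "motion": [
    {"jaw":0.8,"xyz":[-0.025,-0.028,0],"rot":[0,0,0]},
    {"jaw":0.8,"xyz":[-0.02,-0.035,0],"rot":[0,0,0]},
    {"jaw":0.8,"xyz":[-0.02,-0.035,0],"rot":[0,0,0]},
    {"jaw":0.8,"xyz":[-0.02,-0.035,0],"rot":[0,0,0]},
    {"jaw":0.8,"xyz":[0,0,0],"rot":[0,0,0]},
    {"jaw":0.8,"xyz":[0,0,0],"rot":[0,0,0]}
  ]
}}

```text
t: 21.37
eef_pos: [0.4153, -0.3432, 0.1708]
tcp_rot: [0.997, 0.078, 0.0, 0.0]
contact_force: [0.3, 0.1, -0.3]
gripper_width: 0.0684
finger_force: 0.0
```

```bash
python3 - <<'E'
from fit import *
c=cam('top','top9.png'); print(monitor.state()['eef_pos'])
for n,b,f,P,p0,rot in [
 ('tin',(250,160,290,188),lambda h,s,v:(s<110)&(v>90),TIN,(.7013,.0154),0),
 ('stake',(220,190,250,225),notwood,STK,(.608,.107),0)]:
    m=mask(c,b,f); x,q=fit(c,m,P,p0,rot); print(n,x.round(4),round(q,3))
cv2.imwrite('pics/g9.png',cv2.resize(c['image'][115:265,165:385],None,fx=3.6,fy=3.6,interpolation=cv2.INTER_CUBIC))
E
```

```text
[ 0.41590852 -0.34193503  0.17065143]
tin [0.7019 0.0166] 0.881
stake [0.6103 0.1073] 0.974
```

View pics/g9.png

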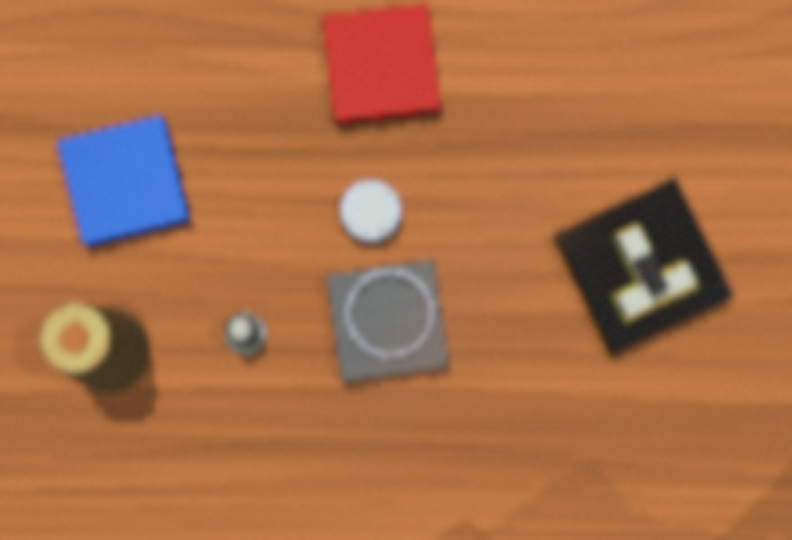

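The tin, stake and gauge look right, but the bangle (391,313) seems a few mm behind the block centre (388,322). I'll measure it.

```bash
python3 - <<'E'
from fit import *
c=cam('top')
im=cv2.resize(c['image'],None,fx=S,fy=S,interpolation=cv2.INTER_CUBIC).astype(float).mean(2)
hp=im-cv2.GaussianBlur(im,(0,0),14)
a=np.linspace(0,2*np.pi,180)
def sc(q,r=.0305,z=.037):
    uv=(proj(c,np.c_[q[0]+r*np.cos(a),q[1]+r*np.sin(a),0*a+z])+.5)*S-.5
    return cv2.remap(hp.astype(np.float32),uv[:,:1].astype(np.float32),uv[:,1:].astype(np.float32),1).mean()
g=[(sc((x,y)),x,y) for x in np.arange(.605,.640,.0005) for y in np.arange(-.01,.015,.0005)]
print(sorted(g)[-3:])
m=mask(c,(245,182,300,230),notwood); print('block',fit(c,m,BL,(.6203,.0025,.158)))
E
```

```text
[(np.float32(24.857607), np.float64(0.6249999999999978), np.float64(0.0005000000000000091)), (np.float32(24.992073), np.float64(0.6254999999999977), np.float64(0.0010000000000000096)), (np.float32(25.016214), np.float64(0.6249999999999978), np.float64(0.0010000000000000096))]
block (array([0.62039943, 0.00245141, 0.16368322]), np.float64(0.9871168076109936))
```

>>> {"fn": "drive_tool", "kwargs": {
  "motion": [
    {"jaw":0.9,"xyz":[0.01727,0.02863,0],"rot":[0,0,0]},
    {"jaw":0.9,"xyz":[0.01727,0.02863,0],"rot":[0,0,0]},
    {"jaw":0.9,"xyz":[0.01727,0.02863,0],"rot":[0,0,0]},
    {"jaw":0.9,"xyz":[0.01727,0.02863,0],"rot":[0,0,0]},
    {"jaw":0.9,"xyz":[0.01727,0.02863,0],"rot":[0,0,0]},
    {"jaw":0.9,"xyz":[0.01727,0.02863,0],"rot":[0,0,0]},
    {"jaw":0.9,"xyz":[0.01727,0.02863,0],"rot":[0,0,0]},
    {"jaw":0.9,"xyz":[0.01727,0.02863,0],"rot":[0,0,0]}
  ]
}}

```text
t: 22.13
eef_pos: [0.5553, -0.1089, 0.1705]
tcp_rot: [0.997, 0.081, 0.0, -0.0]
contact_force: [1.0, -1.4, -0.6]
gripper_width: 0.0771
finger_force: 0.0
```

>>> {"fn": "drive_tool", "kwargs": {
  "motion": [
    {"jaw":0.9,"xyz":[0.01727,0.02863,0],"rot":[0,0,0]},
    {"jaw":0.9,"xyz":[0.01727,0.02863,0],"rot":[0,0,0]},
    {"jaw":0.9,"xyz":[0.01727,0.02863,0],"rot":[0,0,0]},
    {"jaw":0.9,"xyz":[0.01727,0.02863,0],"rot":[0,0,0]},
    {"jaw":0.9,"xyz":[0,0,-0.04],"rot":[0,0,0]},
    {"jaw":0.9,"xyz":[0,0,-0.04],"rot":[0,0,0]},
    {"jaw":0.9,"xyz":[0,0,-0.025],"rot":[0,0,0]},
    {"jaw":0.9,"xyz":[0,0,-0.015],"rot":[0,0,0]}
  ]
}}

```text
t: 22.8
eef_pos: [0.6215, 0.0047, 0.0471]
tcp_rot: [0.997, 0.081, -0.002, -0.0]
contact_force: [-0.3, 0.5, 0.6]
gripper_width: 0.0766
finger_force: 0.0
```

>>> {"fn": "drive_tool", "kwargs": {
  "motion": [
    {"jaw":0.9,"xyz":[0,0,-0.012],"rot":[0,0,0]},
    {"jaw":0.9,"xyz":[0,0,0],"rot":[0,0,0]},
    {"jaw":0.9,"xyz":[0,0,0],"rot":[0,0,0]}
  ]
}}

```text
t: 23.05
eef_pos: [0.6236, 0.0031, 0.0384]
tcp_rot: [0.997, 0.08, -0.0, -0.0]
contact_force: [-0.0, -0.1, 0.8]
gripper_width: 0.0766
finger_force: 0.0
```

>>> {"fn": "drive_tool", "kwargs": {
  "motion": [
    {"jaw":0.88,"xyz":[0,-0.0012,-0.006],"rot":[0,0,0]},
    {"jaw":0.86,"xyz":[0,0,-0.006],"rot":[0,0,0]},
    {"jaw":0.84,"xyz":[0,0,-0.003],"rot":[0,0,0]},
    {"jaw":0.84,"xyz":[0,0,0],"rot":[0,0,0]},
    {"jaw":0.84,"xyz":[0,0,0],"rot":[0,0,0]}
  ]
}}

```text
t: 23.47
eef_pos: [0.6236, 0.0009, 0.0233]
tcp_rot: [0.997, 0.079, -0.0, -0.0]
contact_force: [0.4, 0.3, -0.5]
gripper_width: 0.0715
finger_force: 0.0
```

Close gently.

>>> {"fn": "drive_tool", "kwargs": {
  "motion": [
    {"jaw":0.8,"xyz":[0,0.0005,0],"rot":[0,0,0]},
    {"jaw":0.76,"xyz":[0,0,0],"rot":[0,0,0]},
    {"jaw":0.72,"xyz":[0,0,0],"rot":[0,0,0]},
    {"jaw":0.6,"xyz":[0,0,0],"rot":[0,0,0]},
    {"jaw":0.6,"xyz":[0,0,0],"rot":[0,0,0]}
  ],
  "newtons": 20
}}

```text
t: 23.88
eef_pos: [0.6238, 0.0014, 0.024]
tcp_rot: [0.997, 0.079, 0.0, 0.0]
contact_force: [-2.9, -0.4, 8.4]
gripper_width: 0.0635
finger_force: 19.8
```

>>> {"fn": "drive_tool", "kwargs": {
  "motion": [
    {"jaw":0.6,"xyz":[-0.002,0,0.0005],"rot":[0,0,0]},
    {"jaw":0.6,"xyz":[-0.0026,0,0],"rot":[0,0,0]},
    {"jaw":0.6,"xyz":[0,0,0],"rot":[0,0,0]},
    {"jaw":0.6,"xyz":[0,0,0],"rot":[0,0,0]},
    {"jaw":0.6,"xyz":[0,0,0],"rot":[0,0,0]}
  ]
}}

```text
t: 24.3
eef_pos: [0.6189, 0.0015, 0.024]
tcp_rot: [0.997, 0.079, 0.0, 0.0]
contact_force: [-1.1, -0.4, 7.8]
gripper_width: 0.0634
finger_force: 22.7
```

Release slowly, rise, retreat, check.

>>> {"fn": "drive_tool", "kwargs": {
  "motion": [
    {"jaw":0.77,"xyz":[0,0,0],"rot":[0,0,0]},
    {"jaw":0.8,"xyz":[0,0,0],"rot":[0,0,0]},
    {"jaw":0.85,"xyz":[0,0,0],"rot":[0,0,0]},
    {"jaw":0.9,"xyz":[0,0,0],"rot":[0,0,0]},
    {"jaw":0.95,"xyz":[0,0,0.01],"rot":[0,0,0]},
    {"jaw":1,"xyz":[0,0,0.025],"rot":[0,0,0]},
    {"jaw":1,"xyz":[0,0,0.04],"rot":[0,0,0]},
    {"jaw":1,"xyz":[0,0,0.04],"rot":[0,0,0]}
  ]
}}

```text
t: 24.97
eef_pos: [0.6179, 0.0015, 0.1398]
tcp_rot: [0.997, 0.079, -0.001, -0.0]
contact_force: [1.0, 0.3, 0.4]
gripper_width: 0.0855
finger_force: 0.0
```

>>> {"fn": "drive_tool", "kwargs": {
  "motion": [
    {"jaw":1,"xyz":[-0.02,-0.03,0.01],"rot":[0,0,0]},
    {"jaw":1,"xyz":[-0.02,-0.03,0.01],"rot":[0,0,0]},
    {"jaw":1,"xyz":[-0.02,-0.03,0.01],"rot":[0,0,0]},
    {"jaw":1,"xyz":[-0.02,-0.03,0],"rot":[0,0,0]},
    {"jaw":1,"xyz":[-0.02,-0.03,0],"rot":[0,0,0]},
    {"jaw":1,"xyz":[-0.02,-0.03,0],"rot":[0,0,0]},
    {"jaw":1,"xyz":[-0.02,-0.03,0],"rot":[0,0,0]},
    {"jaw":1,"xyz":[-0.02,-0.03,0],"rot":[0,0,0]}
  ]
}}

```text
t: 25.63
eef_pos: [0.4579, -0.2397, 0.1696]
tcp_rot: [0.997, 0.079, 0.0, 0.0]
contact_force: [0.8, 0.3, -0.5]
gripper_width: 0.0857
finger_force: 0.0
```

>>> {"fn": "drive_tool", "kwargs": {
  "motion": [
    {"jaw":1,"xyz":[-0.02,-0.03,0],"rot":[0,0,0]},
    {"jaw":1,"xyz":[-0.02,-0.03,0],"rot":[0,0,0]},
    {"jaw":1,"xyz":[0,-0.03,0],"rot":[0,0,0]},
    {"jaw":1,"xyz":[0,0,0],"rot":[0,0,0]}
  ]
}}

```text
t: 25.97
eef_pos: [0.4186, -0.3334, 0.1699]
tcp_rot: [0.997, 0.078, 0.001, 0.001]
contact_force: [0.4, 1.5, -0.8]
gripper_width: 0.0857
finger_force: 0.0
```

```bash
python3 - <<'E'
from fit import *
c=cam('top')
im=cv2.resize(c['image'],None,fx=S,fy=S,interpolation=cv2.INTER_CUBIC).astype(float).mean(2)
hp=im-cv2.GaussianBlur(im,(0,0),14)
a=np.linspace(0,2*np.pi,180)
def sc(q,r=.0305,z=.037):
    uv=(proj(c,np.c_[q[0]+r*np.cos(a),q[1]+r*np.sin(a),0*a+z])+.5)*S-.5
    return cv2.remap(hp.astype(np.float32),uv[:,:1].astype(np.float32),uv[:,1:].astype(np.float32),1).mean()
print(max((sc((x,y)),x,y) for x in np.arange(.605,.640,.0005) for y in np.arange(-.01,.015,.0005)))
for n,b,f,P,p0 in [
 ('tin',(250,160,290,188),lambda h,s,v:(s<110)&(v>90),TIN,(.7013,.0154)),
 ('stake',(220,190,250,225),notwood,STK,(.608,.107))]:
    m=mask(c,b,f); x,q=fit(c,m,P,p0,0); print(n,x.round(4),round(q,3))
cv2.imwrite('pics/g10.png',c['image'])
E
```

```text
(np.float32(25.471571), np.float64(0.6199999999999983), np.float64(0.0020000000000000104))
tin [0.7033 0.0158] 0.881
stake [0.6103 0.1073] 0.974
```

View pics/g10.png

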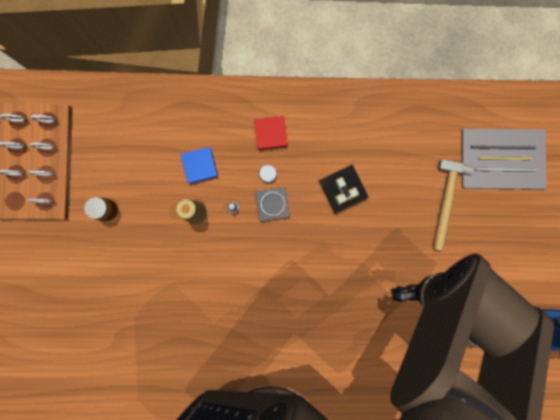

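The bangle is centred at (272,204) to under 1 mm. The tin (268,174), stake (233,208) and gauge (343,189) are in place, and the hammer and jar are untouched. Handing in.

```bash
python3 -c "
from h import *
print(finish_job())"
```

```text
the job is handed in; nothing more can be done
None
```

The bench is set out and handed in at about 26 s: bangle centred flat on the block, tin standing about 20 mm behind it, stake upright midway to the mandrel, T-gauge pressed home in the foam, and hammer and jar left alone.

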